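# Clear the meal box off the drinks carrier and hold the drinks up level

## Task

Someone left a black meal box lying across the two drinks in the orange carrier: lift it off and lay it flat and lengthwise in the middle of the blue mat, letting go of it only once it is down. Then take the carrier by its black handle, lift it straight up with both cups in place to about 15 cm above the counter, and finish while still holding it there, steady and level. Never tip the drinks, and leave everything else on the counter where it is.

Things in the scene. Friction and masses are not known exactly. Their poses are not given: they have to be found in the camera images.
- mealbox_mid (a point): centre (half-way up) of the closed black meal box with a narrow brown card band round its middle: 56 (x) x 220 (y) x 40 (z) mm, rigid, 0.1 to 0.15 kg. At the start it lies flat on the lids of both cups, bridging over the carrier's handle, its underside 106 mm above the counter. z up, y along its length; grip it across its 56 mm width, near the middle
- mat: fixed blue mat on the counter, 110 (x) x 250 (y) x 3 mm thick; origin at the centre of its underside, y along its length
- handle (a point): centre of the carrier's black handle bar, 14 (x) x 62 (y) x 18 (z) mm, 91 mm above the carrier's underside, on two thin posts 26 mm to +y and -y. The cups stand at its +y and -y ends: their lids leave 47 mm free each way along y and reach 6 mm above the bar's top; its flat +x and -x sides are free. Axes as the carrier's: grip across x, at the middle
- carrier_base (a point): centre of the underside of the orange plastic drinks carrier: loose, flat base plate 100 (x) x 262 (y) x 6 mm, two round pockets 30 mm deep for cups at 85 mm to +y and -y, handle bar in the middle. Empty 0.2 kg, with the two cups 0.5 to 0.8 kg, and one cup can be heavier than the other by up to 0.12 kg. z up, y along its length
- pocket_a (a point): point fixed to the carrier 56 mm above its underside on the axis of the pocket at +y: where the centre of cup a belongs
- pocket_b (a point): the same for the pocket at -y and cup b
- cup_a_mid (a point): centre (half-way up) of cup a, a closed paper cup with brown band and flat white lid, 100 mm high, 56 mm wide at the foot and 76 mm at the lid; stands loosely (3 mm play) in the carrier's pocket at +y. z is its axis
- cup_b_mid (a point): the same for cup b, in the pocket at -y
- calculator: bystander: black desk calculator with white keys, 85 x 140 x 25 mm, origin at its underside
- tape_dispenser: bystander: black tape dispenser with amber roll, 50 x 120 x 80 mm, origin at its underside
- spray_bottle: bystander: white spray bottle with green head, 64 mm across, 175 mm high, origin at its underside
- food_trays: bystander: stack of black four-pocket food trays, 210 (x) x 150 (y) x 62 mm, origin at its underside
- steel_bowl: bystander: steel bowl, 140 mm across, 50 mm high, origin at its underside
- sauce_pot: bystander: small steel sauce pot between the mat and the carrier, 42 mm across, 35 mm high, origin at its underside
- paper_tub: bystander: brown paper tub, 84 mm across, 85 mm high, origin at its underside
Things that resemble listed ones, but are neither listed nor needed, are in the scene too. Leave any yellow look-alike of the part that bears mealbox_mid alone.

How it is judged (in metres and radians):
On the way, in this order (a step that is already met when the one before it is completed fails the run):
1. the meal box lies flat in the middle of the blue mat, lengthwise, released (horizontal distance between mealbox_mid and mat below 0.03 m and height (world z) of mealbox_mid below 0.035 m and angle between mealbox_mid's own z axis and vertical below 0.1 rad and angle between the y axis of mealbox_mid and the y axis of mat, either way round below 0.25 rad and contact force between the fingers and mealbox below 0.05 N), for 0.2 s.
2. the carrier hangs level in the gripper, both cups in place, about 15 cm above the counter (height (world z) of carrier_base between 0.1 and 0.2 m and angle between carrier_base's own z axis and vertical below 0.12 rad and contact force between the fingers and carrier above 1 N and linear speed of carrier below 0.04 m/s and angular speed of carrier below 0.2 rad/s and contact force between carrier and mealbox below 0.1 N and contact force between carrier and spray_bottle below 0.1 N and distance of carrier_base from where it was at the start of the episode below 0.21 m and world x of carrier_base below 0.7 m and distance between cup_a_mid and pocket_a below 0.015 m and angle between each of cup_a_mid, cup_b_mid's own z axis and vertical below 0.17 rad and distance between cup_b_mid and pocket_b below 0.015 m), for 0.5 s.
At the end, for the whole second after the job is handed in: held by the fingers alone, over its place (within 21 cm of its start, x under 0.7): carrier underside 10 to 20 cm above the counter, tilt under 0.12 rad, still (4 cm/s, 0.2 rad/s); cups within 15 mm, 0.17 rad of seated; meal box flat on the mat, released, within 30 mm and 0.25 rad of the mat's (all of step 1 and all of step 2); the arm keeps its last pose, push and grip.
It fails at once if a cup or the carrier is tipped by more than 0.35 rad (20 degrees) (angle between any of cup_a_mid, cup_b_mid, carrier_base's own z axis and vertical above 0.35 rad).
It fails at once if the meal box is let go of in the air, its underside more than 3 cm above the counter, away from the carrier (contact force between the fingers and mealbox below 0.05 N and height (world z) of mealbox_mid above 0.05 m and horizontal distance between mealbox_mid and carrier_base above 0.12 m).
It fails at once if a bystander is moved by more than 3 cm (distance of any of calculator, tape_dispenser, spray_bottle, food_trays, steel_bowl, sauce_pot, paper_tub from where it was at the start of the episode above 0.03 m).
It also fails if it takes over 61 s, if anything falls off the work surface, if the arm or the gripper's body presses on something with over 40 N, if the wrist force passes 120 N, or if a joint passes its speed limit or range.

## Robot

A 6-joint arm with a two-finger parallel gripper is mounted at the origin on the work surface. World frame = base frame: x ahead of the robot, y to its left, z up, the work surface at z = 0. Lengths are in mm, angles in degrees, forces in N, time in s.
With the tool pointing down it reaches from about 300 to 850 mm from the base axis. Payload 4.2 kg.
Tool frame: the origin (TCP) lies at the very end of the fingers, on their centre line; the grasp point (between the pads) lies 19 mm behind it (env.grasp_offset is the distance from the TCP to the grasp point, in mm); z points along the fingers, y is the line along which they close (so a half turn about z gives the same grasp; the last joint's range is limited). The gripper opens to 91 mm and grips with 3 to 60 N. Pads are 32 mm wide; open, the fingers measure 118 mm over their backs; the gripper's body (76 mm by 178 mm) begins 60 mm behind the grasp point.
Start: joints at [-76.776, 18.312, 89.639, -0, 72.044, -1.146], TCP at [142.705, -557.026, 213.976] pointing down, gripper open.
Joint ranges: [-177.97, 177.97], [-48.28, 115.42], [12.27, 149.76], [-77.06, 257.06], [2.81, 150.46], [-146.56, 146.56]. Speed limits (degrees/s): [147.25, 147.25, 180, 180, 180, 180].

## Interface

Orientations are given as [roll, pitch, yaw] about the fixed x, y, z axes, in that order (R = Rz(yaw) Ry(pitch) Rx(roll)).
In Python, from workcell import env gives the robot as it stands. The module is installed in compiled form; this text tells all that it offers.
- The arm moves only by the tool send_rows, never from a script. Its argument "motion" is a list of rows, each an object of numbers: "tx", "ty", "tz": the shift along the tool's x, y, z in units of 500 mm (1.0 is 500 mm); "rx", "ry", "rz": the turn, a rotation vector about the tool's x, y, z in units of 30 degrees (1.0 is 30 degrees); "gripper": the closure, from -1 (fully open) to 1 (shut). In form: [{"tx": .., "ty": .., "tz": .., "rx": .., "ry": .., "rz": .., "gripper": ..}, ...]. A call has 1 to 12 rows; each row shifts and turns the commanded pose from where the row before left it, along the tool's axes as they then stand; what a row does not reach is not made up. A row lasts 1/8 s, in which the tool goes at most 62.5 mm and 10.7 degrees, less where a joint would pass 70% of its speed; a pose out of reach is approached as far as the arm can. A call with a number of a shift or a turn outside -1 to 1 is refused whole. A call with a gripper value outside its range is refused whole. The fingers move at their own pace and stop on an object; "grip_force" is the grip in N (left out, the last holds). Time passes only in rows, so rows that do not move let the fingers close. It gives the time, the measured TCP pose, the force, the opening and the grip force at its end, in the units of the state.
- env.state(): the state, without advancing time (a new reading comes with each control period).
- env.grab_frame(name): name is "scene" or "top"; returns a dict with "frame" (480x640x3 uint8, red, green, blue), "vertical_fov" (degrees; the focal length in pixels is half the picture's height over the tangent of half this angle, whatever the lens; pixels are square), "cx", "cy" (the principal point, pixels), "rvec" (rotation vector, rad) and "tvec" (3), from world to camera coordinates, as OpenCV has them. Camera axes: x right, y down, z forward; pixel columns grow to the right and rows downward; lengths in mm; the calibration is good to about 2 mm. A picture is of the moment at which its call begins. There is no depth.
- env.job_done(): hands the job in; it is judged then, once.
The state is a dict: "time_s": time; "qpos": joint angles; "qvel": joint speeds; "effort": joint torques, N m; "ee_pos": TCP position; "ee_rot": TCP orientation; "force": force on the tool from outside, world axes, zero at the start; "torque": the same for the moment, N m; "gripper_width": finger opening in mm; "gripper_force": force on a finger pad.
Only numpy, scipy, OpenCV 4.12 (cv2) and the standard library are available. Lean on these libraries where they do the work, as an engineer would, in place of code of your own. Each camera call takes 0.05 s, during which the arm holds its last target. There are 200 camera calls.

## Working session

There is one attempt and no reset: what is moved stays moved. The work goes in short steps, Python scripts to look and compute and a tool call to move; the robot and the scene stay as the last step left them, time stands still between calls to the robot, and variables do not carry over. Pictures are saved under pics/ and viewed, at most 10 in all, crops included, and the job is handed in when it is done.

Besides the shell and the picture viewer there is one more tool, called after "Emit:" as name(argument=value, ...), one argument or row to a line, values as JSON. send_rows: Moves the arm, as the interface text tells. Shifts and turns lie within -1 to 1; 1 stands for 500 mm of shift or 30 degrees of turn. Its arguments: {"type":"object","properties":{"motion":{"type":"array"},"grip_force":{"type":"number"}},"required":["motion"]}

```bash
mkdir -p pics; cat > h.py <<'E'
import numpy as np, cv2, pickle
from workcell import env
def grab(n):
    d=env.grab_frame(n); pickle.dump(d,open(n+'.pkl','wb')); return d
def K(d):
    f=240/np.tan(np.radians(d['vertical_fov'])/2); return np.array([[f,0,d['cx']],[0,f,d['cy']],[0,0,1]])
def ray(d,px,z):
    R=cv2.Rodrigues(np.array(d['rvec'],float))[0]; t=np.array(d['tvec'],float).ravel()
    px=np.atleast_2d(np.array(px,float)); v=(R.T@np.linalg.inv(K(d))@np.c_[px,np.ones(len(px))].T).T
    c=-R.T@t; return c+v*((z-c[2])/v[:,2])[:,None]
def proj(d,p):
    return cv2.projectPoints(np.atleast_2d(np.array(p,float)),np.array(d['rvec'],float),np.array(d['tvec'],float),K(d),None)[0][:,0]
E
python3 - <<'E'
from h import *
for n in('scene','top'):
    d=grab(n); cv2.imwrite(f'pics/{n}0.png',d['frame'][:,:,::-1]); print({k:v for k,v in d.items() if k!='frame'})
print(env.state(), env.grasp_offset)
E
```

```text
{'vertical_fov': 46.46484768375697, 'cx': 315.0065171547447, 'cy': 244.94875527733387, 'rvec': array([ 2.35670358,  0.85416876, -0.31290358]), 'tvec': array([-437.80850904, -197.06727237, 2082.43183412])}
{'vertical_fov': 54.86859961549094, 'cx': 319.36923190953195, 'cy': 240.340452275193, 'rvec': array([ 2.05928205, -2.13164141,  0.25055614]), 'tvec': array([  18.53948193,  570.315738  , 1088.36151036])}
{'time_s': 0.1, 'qpos': array([-7.67790376e+01,  1.83443113e+01,  8.96986343e+01,  1.63886382e-03,
        7.20433428e+01, -1.14559662e+00]), 'qvel': array([ 0.00916783, -0.07697464, -0.19995682,  0.06615823,  0.02870203,
        0.0423863 ]), 'effort': array([-1.60762106e-04, -4.13332987e+01, -2.32509989e+01,  7.28389900e-02,
        4.21582209e-02, -4.81496852e-05]), 'ee_pos': array([ 142.58219695, -556.58084401,  213.24640839]), 'ee_rot': array([-1.79913760e+02, -3.28313319e-03,  1.43660502e+01]), 'force': array([-1.2758445 ,  0.28525754, -0.25576367]), 'torque': array([-0.04746841, -0.00492899, -0.06263687]), 'gripper_force': 0.0, 'gripper_width': 91.29508501567436} 18.8
```

View pics/scene0.png

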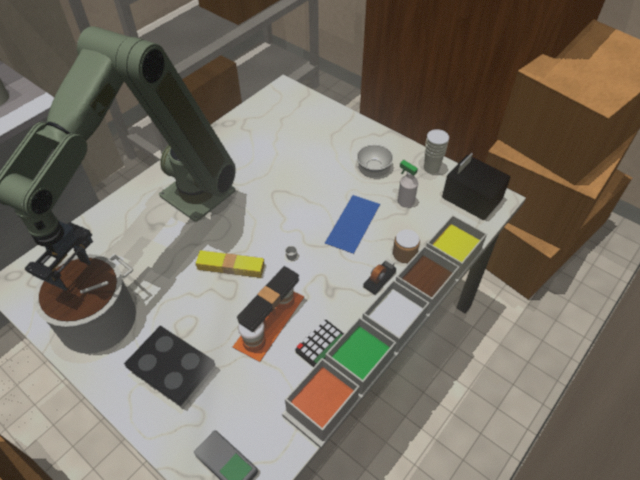

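View pics/top0.png

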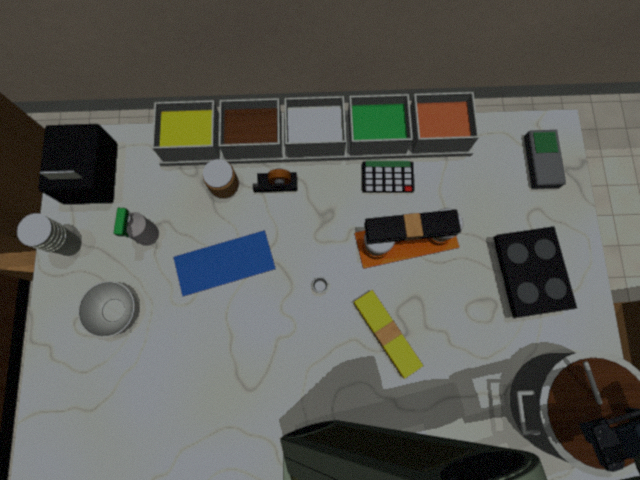

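The scene view shows the box over the carrier at about (268,297) and the mat at (353,223). In the top view the box is at (413,226), the mat at (224,263), the pot at (320,285) and the yellow decoy at (388,333).

```bash
cat > m.py <<'E'
from h import *
d=pickle.load(open('top.pkl','rb')); hsv=cv2.cvtColor(d['frame'],cv2.COLOR_RGB2HSV)
def comp(m,win):
    x0,y0,x1,y1=win; w=np.zeros(m.shape,np.uint8); w[y0:y1,x0:x1]=m[y0:y1,x0:x1]; return cv2.findNonZero(w)[:,0].astype(np.float32)
def rect(p,z):
    q=ray(d,p,z)[:,:2].astype(np.float32); r=cv2.minAreaRect(q); b=cv2.boxPoints(r); e=max((b[1]-b[0],b[2]-b[1]),key=np.linalg.norm)
    return np.round(r[0],1),np.round(r[1],1),round(float(np.degrees(np.arctan2(e[1],e[0])))%180,1)
h,s,v=[hsv[:,:,i] for i in range(3)]
print('mat',rect(comp(((h>100)&(h<130)&(s>120)).astype(np.uint8),(150,200,300,320)),3))
print('carrier',rect(comp(((h<16)&(s>170)&(v>120)).astype(np.uint8),(345,225,475,275)),6))
bm=comp(((v<60)).astype(np.uint8),(355,200,470,250)); print('box all',rect(bm,146))
bb=comp(((h<20)&(s>60)&(s<190)&(v>110)).astype(np.uint8),(400,210,426,238)); print('band',len(bb),bb.min(0),bb.max(0),rect(bb,146))
R=cv2.Rodrigues(d['rvec'])[0]; print('cam',-R.T@d['tvec'])
sub=d['frame'][195:280,340:480,::-1]; sc=pickle.load(open('scene.pkl','rb'))['frame'][250:370,220:360,::-1]
cv2.imwrite('pics/c1.png',np.hstack([cv2.resize(sub,(560,340),interpolation=2)[:, :], cv2.resize(sc,(396,340),interpolation=2)])[:, :956]if 0 else np.vstack([cv2.resize(sub,(490,298),interpolation=2),cv2.resize(sc,(490,300*1),interpolation=2)]))
E
python3 m.py
```

```text
mat (array([535.7, 250.3]), array([107.1, 246.6]), 104.9)
carrier (array([ 551.9, -235.8]), array([ 41.2, 256.9]), 99.8)
box all (array([ 568.3, -214.2]), array([ 79.3, 231.7]), 94.3)
band 339 [404. 213.] [422. 235.] (array([ 582.6, -221.4]), array([55. , 35.6]), 4.3)
cam [ 298.80207269    4.28894598 1191.98718825]
```

View pics/c1.png

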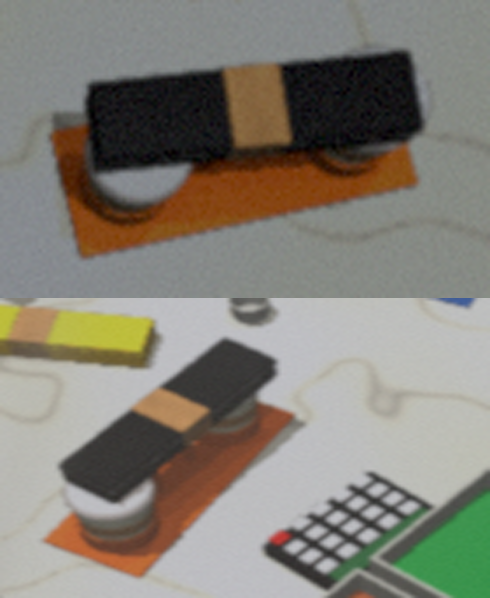

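The crop shows the box slightly skewed against the carrier: box yaw is about 4° and carrier yaw about 10°. I'll raise the arm and turn it first.

Emit:
send_rows(
  motion=[
    {"tz": -0.06},
    {"tz": -0.12},
    {"tz": -0.12},
    {"rz": -0.296},
    {"rz": -0.296},
    {"rz": -0.296},
    {"rz": -0.296},
    {"rz": -0.296},
    {"rz": -0.296},
    {"rz": -0.296},
    {"rz": -0.296},
    {"rz": -0.296},
  ],
  grip_force=20,
)

```text
invalid input at $.motion[0]: expected keys tx, ty, tz, rx, ry, rz, gripper
```

```bash
cat >> h.py <<'E'
def go(x,y,z,yaw):
    from scipy.spatial.transform import Rotation as Ro
    s=env.state(); R=Ro.from_euler('xyz',s['ee_rot'],degrees=True); p=s['ee_pos']
    T=Ro.from_euler('xyz',[180,0,yaw],degrees=True)
    print('pos',np.round(p,1),'rot',np.round(s['ee_rot'],2),'t',s['time_s'],'F',np.round(s['force'],1),'w',round(s['gripper_width'],1),s['gripper_force'])
    print('total shift units',np.round(R.inv().apply(np.array([x,y,z])-p)/500,4),'turn units',np.round(np.degrees((R.inv()*T).as_rotvec())/30,4))
E
python3 - <<'E'
from h import *
d=pickle.load(open('top.pkl','rb'))
print(ray(d,[[413,224],[412.6,226.4]],146))
c=np.array([[90,85],[410,53],[422,135],[95,168]])/3.5+[340,195]
print(ray(d,c,146))
go(582,-221,250,94.3)
E
```

```text
[[ 583.50066736 -221.65789666  146.        ]
 [ 577.71117553 -220.24536749  146.        ]]
[[ 598.88303485 -111.49309877  146.        ]
 [ 613.74187997 -328.58274244  146.        ]
 [ 556.48657697 -330.62336627  146.        ]
 [ 541.52477148 -111.50423831  146.        ]]
pos [ 142.6 -556.6  213.2] rot [-179.91   -0.     14.37] t 0.1 F [-1.3  0.3 -0.3] w 91.3 0.0
total shift units [ 1.0179 -0.4322 -0.0728] turn units [-2.3000e-03 -2.1000e-03 -2.6645e+00]
```

Emit:
send_rows(
  motion=[
    {"tx": 0, "ty": 0, "tz": -0.06, "rx": 0, "ry": 0, "rz": 0, "gripper": -1},
    {"tx": 0, "ty": 0, "tz": -0.12, "rx": 0, "ry": 0, "rz": 0, "gripper": -1},
    {"tx": 0, "ty": 0, "tz": -0.12, "rx": 0, "ry": 0, "rz": 0, "gripper": -1},
    {"tx": 0, "ty": 0, "tz": 0, "rx": 0, "ry": 0, "rz": -0.296, "gripper": -1},
    {"tx": 0, "ty": 0, "tz": 0, "rx": 0, "ry": 0, "rz": -0.296, "gripper": -1},
    {"tx": 0, "ty": 0, "tz": 0, "rx": 0, "ry": 0, "rz": -0.296, "gripper": -1},
    {"tx": 0, "ty": 0, "tz": 0, "rx": 0, "ry": 0, "rz": -0.296, "gripper": -1},
    {"tx": 0, "ty": 0, "tz": 0, "rx": 0, "ry": 0, "rz": -0.296, "gripper": -1},
    {"tx": 0, "ty": 0, "tz": 0, "rx": 0, "ry": 0, "rz": -0.296, "gripper": -1},
    {"tx": 0, "ty": 0, "tz": 0, "rx": 0, "ry": 0, "rz": -0.296, "gripper": -1},
    {"tx": 0, "ty": 0, "tz": 0, "rx": 0, "ry": 0, "rz": -0.296, "gripper": -1},
    {"tx": 0, "ty": 0, "tz": 0, "rx": 0, "ry": 0, "rz": -0.296, "gripper": -1},
  ],
  grip_force=20,
)

```text
time_s: 1.6
ee_pos: [142.7, -556.8, 363.4]
ee_rot: [-180.0, -0.1, 94.6]
force: [-0.2, -0.4, -0.1]
gripper_width: 91.2
gripper_force: 0.0
```

```bash
python3 -c "
from h import *
go(578,-221,250,93.9)"
```

```text
pos [ 142.7 -556.8  363.4] rot [-1.7999e+02 -7.0000e-02  9.4580e+01] t 1.6 F [-0.2 -0.4 -0.1] w 91.2 0.0
total shift units [0.5997 0.9216 0.2273] turn units [-0.0003 -0.0022  0.0228]
```

Emit:
send_rows(
  motion=[
    {"tx": 0.0545, "ty": 0.0838, "tz": 0, "rx": 0, "ry": 0, "rz": 0.023, "gripper": -1},
    {"tx": 0.0545, "ty": 0.0838, "tz": 0, "rx": 0, "ry": 0, "rz": 0, "gripper": -1},
    {"tx": 0.0545, "ty": 0.0838, "tz": 0, "rx": 0, "ry": 0, "rz": 0, "gripper": -1},
    {"tx": 0.0545, "ty": 0.0838, "tz": 0, "rx": 0, "ry": 0, "rz": 0, "gripper": -1},
    {"tx": 0.0545, "ty": 0.0838, "tz": 0, "rx": 0, "ry": 0, "rz": 0, "gripper": -1},
    {"tx": 0.0545, "ty": 0.0838, "tz": 0, "rx": 0, "ry": 0, "rz": 0, "gripper": -1},
    {"tx": 0.0545, "ty": 0.0838, "tz": 0.045, "rx": 0, "ry": 0, "rz": 0, "gripper": -1},
    {"tx": 0.0545, "ty": 0.0838, "tz": 0.045, "rx": 0, "ry": 0, "rz": 0, "gripper": -1},
    {"tx": 0.0545, "ty": 0.0838, "tz": 0.045, "rx": 0, "ry": 0, "rz": 0, "gripper": -1},
    {"tx": 0.0545, "ty": 0.0838, "tz": 0.045, "rx": 0, "ry": 0, "rz": 0, "gripper": -1},
    {"tx": 0.0545, "ty": 0.0838, "tz": 0.045, "rx": 0, "ry": 0, "rz": 0, "gripper": -1},
    {"tx": 0, "ty": 0, "tz": 0, "rx": 0, "ry": 0, "rz": 0, "gripper": -1},
  ],
)

```text
time_s: 3.1
ee_pos: [584.5, -225.7, 248.0]
ee_rot: [-179.7, -0.2, 93.8]
force: [-0.8, -0.5, -0.3]
gripper_width: 91.1
gripper_force: 0.0
```

```bash
python3 - <<'E'
from h import *
go(578,-221,110,93.9)
for n in('scene','top'): grab(n)
t=pickle.load(open('top.pkl','rb'))['frame'][150:310,320:520,::-1]; s=pickle.load(open('scene.pkl','rb'))['frame'][200:360,180:380,::-1]
cv2.imwrite('pics/c2.png',cv2.resize(np.hstack([t,s]),(800,320),interpolation=2))
E
```

```text
pos [ 584.5 -225.7  248. ] rot [-1.7972e+02 -1.7000e-01  9.3840e+01] t 3.1 F [-0.8 -0.5 -0.3] w 91.1 0.0
total shift units [ 0.0094 -0.0109  0.2761] turn units [-0.0093 -0.0058 -0.0021]
```

View pics/c2.png

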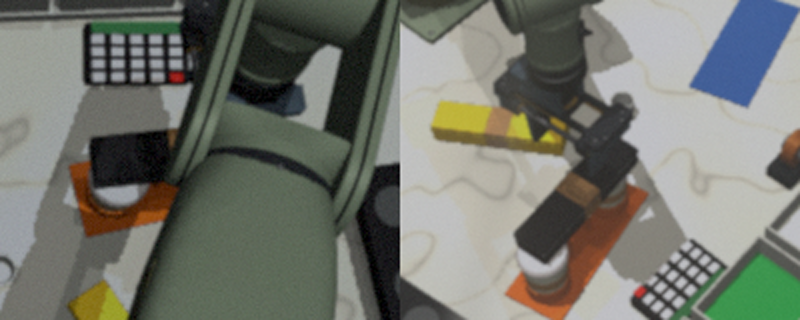

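The pictures show the gripper above the box, with the arm covering much of the top view. I'll start down and check that it settles.

Emit:
send_rows(
  motion=[
    {"tx": 0, "ty": 0, "tz": 0.03, "rx": 0, "ry": 0, "rz": 0, "gripper": -1},
    {"tx": 0, "ty": 0, "tz": 0.05, "rx": 0, "ry": 0, "rz": 0, "gripper": -1},
    {"tx": 0, "ty": 0, "tz": 0.05, "rx": 0, "ry": 0, "rz": 0, "gripper": -1},
    {"tx": 0, "ty": 0, "tz": 0.02, "rx": 0, "ry": 0, "rz": 0, "gripper": -1},
    {"tx": 0, "ty": 0, "tz": 0, "rx": 0, "ry": 0, "rz": 0, "gripper": -1},
    {"tx": 0, "ty": 0, "tz": 0, "rx": 0, "ry": 0, "rz": 0, "gripper": -1},
  ],
)

```text
time_s: 3.95
ee_pos: [583.9, -229.0, 177.6]
ee_rot: [179.9, 0.1, 93.6]
force: [0.6, -0.2, 0.7]
gripper_width: 91.2
gripper_force: 0.0
```

```bash
python3 -c "
from h import *
go(578,-221,110,93.9)"
```

```text
pos [ 583.9 -229.   177.6] rot [1.7989e+02 6.0000e-02 9.3570e+01] t 3.95 F [ 0.6 -0.2  0.7] w 91.2 0.0
total shift units [ 0.0168 -0.0111  0.1352] turn units [ 0.0037  0.002  -0.0109]
```

Emit:
send_rows(
  motion=[
    {"tx": 0.0168, "ty": -0.0111, "tz": 0, "rx": 0, "ry": 0, "rz": -0.01, "gripper": -1},
    {"tx": 0, "ty": 0, "tz": 0.03, "rx": 0, "ry": 0, "rz": 0, "gripper": -1},
    {"tx": 0, "ty": 0, "tz": 0.03, "rx": 0, "ry": 0, "rz": 0, "gripper": -1},
    {"tx": 0, "ty": 0, "tz": 0.03, "rx": 0, "ry": 0, "rz": 0, "gripper": -1},
    {"tx": 0, "ty": 0, "tz": 0.02, "rx": 0, "ry": 0, "rz": 0, "gripper": -1},
    {"tx": 0, "ty": 0, "tz": 0.02, "rx": 0, "ry": 0, "rz": 0, "gripper": -1},
    {"tx": 0, "ty": 0, "tz": 0, "rx": 0, "ry": 0, "rz": 0, "gripper": -1},
    {"tx": 0, "ty": 0, "tz": 0, "rx": 0, "ry": 0, "rz": 0, "gripper": -1},
  ],
)

```text
time_s: 4.95
ee_pos: [577.8, -220.6, 111.8]
ee_rot: [180.0, 0.0, 93.9]
force: [0.4, -0.4, -0.3]
gripper_width: 91.3
gripper_force: 0.0
```

```bash
python3 -c "
from h import *
go(578,-221,112,93.9)"
```

```text
pos [ 577.8 -220.6  111.8] rot [1.7995e+02 3.0000e-02 9.3900e+01] t 4.95 F [ 0.4 -0.4 -0.3] w 91.3 0.0
total shift units [-0.0009  0.0003 -0.0004] turn units [ 0.0016  0.0009 -0.0001]
```

Position is good. Now I'll close gently.

Emit:
send_rows(
  motion=[
    {"tx": 0, "ty": 0, "tz": 0, "rx": 0, "ry": 0, "rz": 0, "gripper": 0.1},
    {"tx": 0, "ty": 0, "tz": 0, "rx": 0, "ry": 0, "rz": 0, "gripper": 0.3},
    {"tx": 0, "ty": 0, "tz": 0, "rx": 0, "ry": 0, "rz": 0, "gripper": 1},
    {"tx": 0, "ty": 0, "tz": 0, "rx": 0, "ry": 0, "rz": 0, "gripper": 1},
    {"tx": 0, "ty": 0, "tz": 0, "rx": 0, "ry": 0, "rz": 0, "gripper": 1},
    {"tx": 0, "ty": 0, "tz": 0, "rx": 0, "ry": 0, "rz": 0, "gripper": 1},
  ],
  grip_force=20,
)

```text
time_s: 5.7
ee_pos: [577.9, -220.5, 111.8]
ee_rot: [179.9, 0.0, 93.9]
force: [0.5, 0.2, 2.3]
gripper_width: 56.0
gripper_force: 20.0
```

Emit:
send_rows(
  motion=[
    {"tx": 0, "ty": 0, "tz": -0.01, "rx": 0, "ry": 0, "rz": 0, "gripper": 1},
    {"tx": 0, "ty": 0, "tz": -0.02, "rx": 0, "ry": 0, "rz": 0, "gripper": 1},
    {"tx": 0, "ty": 0, "tz": -0.04, "rx": 0, "ry": 0, "rz": 0, "gripper": 1},
    {"tx": 0, "ty": 0, "tz": -0.06, "rx": 0, "ry": 0, "rz": 0, "gripper": 1},
    {"tx": 0, "ty": 0, "tz": -0.06, "rx": 0, "ry": 0, "rz": 0, "gripper": 1},
    {"tx": 0, "ty": 0, "tz": -0.06, "rx": 0, "ry": 0, "rz": 0, "gripper": 1},
    {"tx": 0, "ty": 0, "tz": -0.03, "rx": 0, "ry": 0, "rz": 0, "gripper": 1},
    {"tx": 0, "ty": 0, "tz": 0, "rx": 0, "ry": 0, "rz": 0, "gripper": 1},
  ],
)

```text
time_s: 6.7
ee_pos: [577.7, -220.5, 252.4]
ee_rot: [179.9, 0.1, 93.9]
force: [0.8, -0.2, -2.0]
gripper_width: 56.1
gripper_force: 20.0
```

```bash
python3 -c "
from h import *
go(536,250,250,104.9)"
```

```text
pos [ 577.7 -220.5  252.4] rot [1.7991e+02 5.0000e-02 9.3900e+01] t 6.7 F [ 0.8 -0.2 -2. ] w 56.1 19.999846816062927
total shift units [ 0.9446 -0.0193  0.0038] turn units [ 0.0029  0.002  -0.3668]
```

Emit:
send_rows(
  motion=[
    {"tx": 0.04, "ty": -0.0193, "tz": 0, "rx": 0, "ry": 0, "rz": 0, "gripper": 1},
    {"tx": 0.08, "ty": 0, "tz": 0, "rx": 0, "ry": 0, "rz": 0, "gripper": 1},
    {"tx": 0.1, "ty": 0, "tz": 0, "rx": 0, "ry": 0, "rz": 0, "gripper": 1},
    {"tx": 0.1, "ty": 0, "tz": 0, "rx": 0, "ry": 0, "rz": 0, "gripper": 1},
    {"tx": 0.1, "ty": 0, "tz": 0, "rx": 0, "ry": 0, "rz": 0, "gripper": 1},
    {"tx": 0.1, "ty": 0, "tz": 0, "rx": 0, "ry": 0, "rz": 0, "gripper": 1},
    {"tx": 0.1, "ty": 0, "tz": 0, "rx": 0, "ry": 0, "rz": 0, "gripper": 1},
    {"tx": 0.1, "ty": 0, "tz": 0, "rx": 0, "ry": 0, "rz": 0, "gripper": 1},
    {"tx": 0.1, "ty": 0, "tz": 0, "rx": 0, "ry": 0, "rz": 0, "gripper": 1},
    {"tx": 0.08, "ty": 0, "tz": 0, "rx": 0, "ry": 0, "rz": 0, "gripper": 1},
    {"tx": 0.045, "ty": 0, "tz": 0, "rx": 0, "ry": 0, "rz": 0, "gripper": 1},
    {"tx": 0, "ty": 0, "tz": 0, "rx": 0, "ry": 0, "rz": 0, "gripper": 1},
  ],
)

```text
time_s: 8.2
ee_pos: [535.2, 250.9, 250.2]
ee_rot: [-179.9, 0.1, 94.0]
force: [-0.2, -0.6, -0.7]
gripper_width: 56.1
gripper_force: 20.0
```

Emit:
send_rows(
  motion=[
    {"tx": 0, "ty": 0, "tz": 0, "rx": 0, "ry": 0, "rz": -0.12, "gripper": 1},
    {"tx": 0, "ty": 0, "tz": 0, "rx": 0, "ry": 0, "rz": -0.13, "gripper": 1},
    {"tx": 0, "ty": 0, "tz": 0.05, "rx": 0, "ry": 0, "rz": -0.117, "gripper": 1},
    {"tx": 0, "ty": 0, "tz": 0.08, "rx": 0, "ry": 0, "rz": 0, "gripper": 1},
    {"tx": 0, "ty": 0, "tz": 0.05, "rx": 0, "ry": 0, "rz": 0, "gripper": 1},
    {"tx": 0, "ty": 0, "tz": 0, "rx": 0, "ry": 0, "rz": 0, "gripper": 1},
    {"tx": 0, "ty": 0, "tz": 0, "rx": 0, "ry": 0, "rz": 0, "gripper": 1},
  ],
)

```text
time_s: 9.07
ee_pos: [536.6, 249.7, 162.5]
ee_rot: [179.9, 0.0, 104.9]
force: [0.0, -0.6, -1.6]
gripper_width: 55.9
gripper_force: 20.0
```

```bash
python3 - <<'E'
from h import *
go(536,250,10,104.9)
t=grab('top')['frame'][170:370,110:400,::-1]; s=grab('scene')['frame'][130:330,250:450,::-1]
cv2.imwrite('pics/c3.png',cv2.resize(np.hstack([t,s]),(784,320),interpolation=2))
E
```

```text
pos [536.6 249.7 162.5] rot [1.7990e+02 1.0000e-02 1.0485e+02] t 9.075 F [ 0.  -0.6 -1.6] w 55.9 19.999812841415405
total shift units [ 0.0009 -0.0015  0.305 ] turn units [ 0.0033  0.0003 -0.0016]
```

View pics/c3.png

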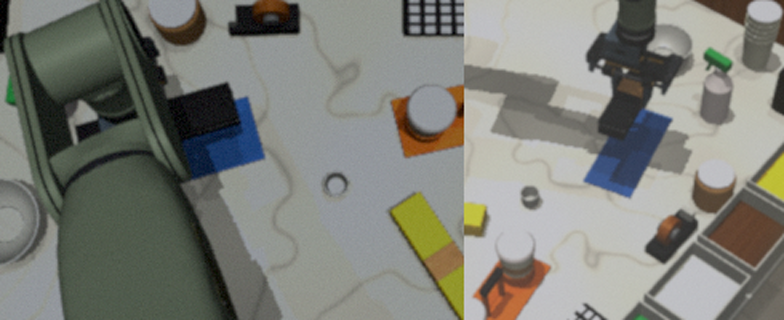

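The box is held level over the mat. In the right-hand view the carrier and cups stand undisturbed. I'll lower it now.

Emit:
send_rows(
  motion=[
    {"tx": 0, "ty": 0, "tz": 0.04, "rx": 0, "ry": 0, "rz": 0, "gripper": 1},
    {"tx": 0, "ty": 0, "tz": 0.06, "rx": 0, "ry": 0, "rz": 0, "gripper": 1},
    {"tx": 0, "ty": 0, "tz": 0.07, "rx": 0, "ry": 0, "rz": 0, "gripper": 1},
    {"tx": 0, "ty": 0, "tz": 0.06, "rx": 0, "ry": 0, "rz": 0, "gripper": 1},
    {"tx": 0, "ty": 0, "tz": 0.04, "rx": 0, "ry": 0, "rz": 0, "gripper": 1},
    {"tx": 0, "ty": 0, "tz": 0.02, "rx": 0, "ry": 0, "rz": 0, "gripper": 1},
    {"tx": 0, "ty": 0, "tz": 0.01, "rx": 0, "ry": 0, "rz": 0, "gripper": 1},
    {"tx": 0, "ty": 0, "tz": 0, "rx": 0, "ry": 0, "rz": 0, "gripper": 1},
    {"tx": 0, "ty": 0, "tz": 0.003, "rx": 0, "ry": 0, "rz": 0, "gripper": 1},
    {"tx": 0, "ty": 0, "tz": 0.003, "rx": 0, "ry": 0, "rz": 0, "gripper": 1},
    {"tx": 0, "ty": 0, "tz": 0, "rx": 0, "ry": 0, "rz": 0, "gripper": 1},
    {"tx": 0, "ty": 0, "tz": 0, "rx": 0, "ry": 0, "rz": 0, "gripper": 1},
  ],
)

```text
time_s: 10.68
ee_pos: [536.1, 250.5, 8.8]
ee_rot: [179.9, -0.0, 104.9]
force: [0.1, -0.5, 1.9]
gripper_width: 55.7
gripper_force: 20.0
```

Emit:
send_rows(
  motion=[
    {"tx": 0, "ty": 0, "tz": 0, "rx": 0, "ry": 0, "rz": 0, "gripper": -0.3},
    {"tx": 0, "ty": 0, "tz": 0, "rx": 0, "ry": 0, "rz": 0, "gripper": -1},
    {"tx": 0, "ty": 0, "tz": 0, "rx": 0, "ry": 0, "rz": 0, "gripper": -1},
    {"tx": 0, "ty": 0, "tz": 0, "rx": 0, "ry": 0, "rz": 0, "gripper": -1},
    {"tx": 0, "ty": 0, "tz": 0, "rx": 0, "ry": 0, "rz": 0, "gripper": -1},
    {"tx": 0, "ty": 0, "tz": -0.03, "rx": 0, "ry": 0, "rz": 0, "gripper": -1},
    {"tx": 0, "ty": 0, "tz": -0.07, "rx": 0, "ry": 0, "rz": 0, "gripper": -1},
    {"tx": 0, "ty": 0, "tz": -0.1, "rx": 0, "ry": 0, "rz": 0, "gripper": -1},
    {"tx": 0, "ty": 0, "tz": -0.12, "rx": 0, "ry": 0, "rz": 0, "gripper": -1},
    {"tx": 0, "ty": 0, "tz": -0.12, "rx": 0, "ry": 0, "rz": 0, "gripper": -1},
    {"tx": 0, "ty": 0, "tz": -0.06, "rx": 0, "ry": 0, "rz": 0, "gripper": -1},
    {"tx": 0, "ty": 0, "tz": 0, "rx": 0, "ry": 0, "rz": 0, "gripper": -1},
  ],
)

```text
time_s: 12.18
ee_pos: [536.8, 250.9, 262.4]
ee_rot: [179.6, -0.1, 104.9]
force: [-0.1, 0.1, -1.0]
gripper_width: 91.1
gripper_force: 0.0
```

```bash
cat > m2.py <<'E'
from h import *
go(536,250,259,104.9)
t=grab('top')['frame'][170:320,160:480,::-1]; s=grab('scene')['frame'][180:380,210:410,::-1]
cv2.imwrite('pics/c4.png',np.hstack([cv2.resize(t,(480,225),interpolation=2),cv2.resize(s,(225,225),interpolation=2)]))
cv2.imwrite('pics/c5.png',np.vstack([cv2.resize(pickle.load(open('top.pkl','rb'))['frame'][210:280,345:475,::-1],(520,280),interpolation=2),cv2.resize(pickle.load(open('scene.pkl','rb'))['frame'][270:365,225:315,::-1],(270,285),interpolation=2)[:, :].repeat(1,0) if 0 else cv2.resize(pickle.load(open('scene.pkl','rb'))['frame'][275:365,225:315,::-1],(520,300),interpolation=2)]))
E
python3 m2.py
```

```text
pos [536.8 250.9 262.4] rot [ 1.7957e+02 -7.0000e-02  1.0491e+02] t 12.175 F [-0.1  0.1 -1. ] w 91.1 0.0
total shift units [-0.0013 -0.002   0.0068] turn units [ 0.0142 -0.0022  0.0004]
```

View pics/c4.png

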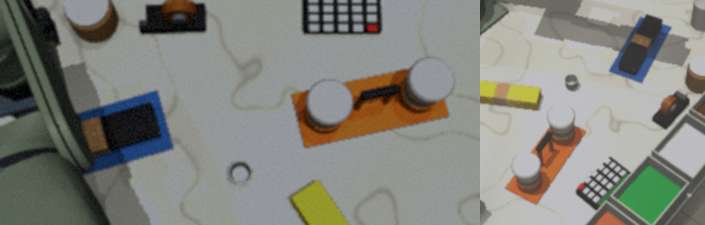

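View pics/c5.png

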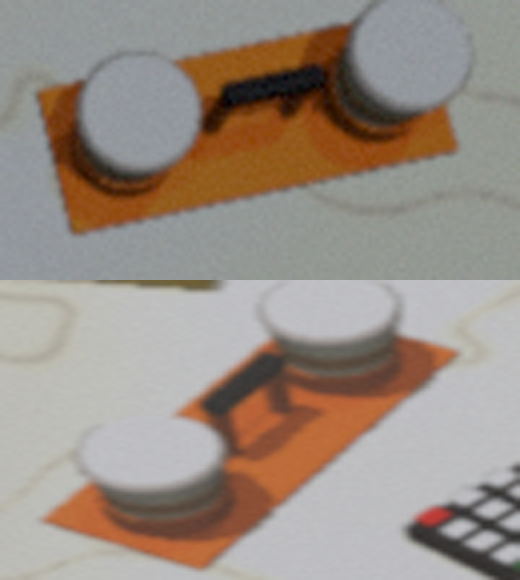

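The box lies centred on the mat and is released, and both cups are seated. The handle bar is at about (413,232) in the top view. I'll measure it.

```bash
python3 - <<'E'
from h import *
d=pickle.load(open('top.pkl','rb')); hsv=cv2.cvtColor(d['frame'],cv2.COLOR_RGB2HSV)
c=np.array([[40,92],[75,233],[457,150]])/4+[345,210]
w=ray(d,c,6); print('corners',w.round(1),'centre',((w[0]+w[2])/2).round(1))
L=ray(d,np.array([[140,112],[411,54]])/4+[345,210],106); print('lids',L.round(1),L.mean(0).round(1)); v=L[0]-L[1]; print('yaw',np.degrees(np.arctan2(v[1],v[0]))-90)
v=w[1]-w[2]; print('edge yaw',np.degrees(np.arctan2(v[1],v[0]))-90)
m=np.zeros((480,640),np.uint8); m[225:245,398:427]=(hsv[225:245,398:427,2]<55)
n,l,st,ce=cv2.connectedComponentsWithStats(m); i=1+np.argmax(st[1:,4]); print(st[i],ce[i])
for z in(100,91): print('handle',ray(d,[ce[i]],z).round(1))
H=ray(d,np.array([[223,97],[325,78]])/4+[345,210],98); print(H.round(1),H.mean(0).round(1))
go(578,-221,260,100)
E
```

```text
corners [[ 602.3  -96.5    6. ]
 [ 507.  -114.2    6. ]
 [ 553.4 -368.     6. ]] centre [ 577.9 -232.2    6. ]
lids [[ 562.1 -147.7  106. ]
 [ 592.7 -314.9  106. ]] [ 577.4 -231.3  106. ]
yaw 10.355709445270136
edge yaw 10.381161521849279
[398 226  29  16 180] [413.03888889 232.03333333]
handle [[ 575.7 -230.   100. ]]
handle [[ 578. -232.   91.]]
[[ 571.7 -200.    98. ]
 [ 581.5 -263.3   98. ]] [ 576.6 -231.7   98. ]
pos [535.1 250.1 258.1] rot [-1.7996e+02  2.0000e-02  1.0491e+02] t 12.275 F [-0.   0.  -0.3] w 91.5 0.0
total shift units [-0.9325 -0.1595 -0.0035] turn units [-0.0014  0.0006  0.1637]
```

Emit:
send_rows(
  motion=[
    {"tx": -0.04, "ty": -0.007, "tz": 0, "rx": 0, "ry": 0, "rz": 0, "gripper": -1},
    {"tx": -0.08, "ty": -0.014, "tz": 0, "rx": 0, "ry": 0, "rz": 0, "gripper": -1},
    {"tx": -0.1, "ty": -0.0174, "tz": 0, "rx": 0, "ry": 0, "rz": 0, "gripper": -1},
    {"tx": -0.1, "ty": -0.0174, "tz": 0, "rx": 0, "ry": 0, "rz": 0, "gripper": -1},
    {"tx": -0.1, "ty": -0.0174, "tz": 0, "rx": 0, "ry": 0, "rz": 0, "gripper": -1},
    {"tx": -0.1, "ty": -0.0174, "tz": 0, "rx": 0, "ry": 0, "rz": 0, "gripper": -1},
    {"tx": -0.1, "ty": -0.0174, "tz": 0, "rx": 0, "ry": 0, "rz": 0, "gripper": -1},
    {"tx": -0.1, "ty": -0.0174, "tz": 0, "rx": 0, "ry": 0, "rz": 0, "gripper": -1},
    {"tx": -0.1, "ty": -0.0174, "tz": 0, "rx": 0, "ry": 0, "rz": 0, "gripper": -1},
    {"tx": -0.08, "ty": -0.014, "tz": 0, "rx": 0, "ry": 0, "rz": 0, "gripper": -1},
    {"tx": -0.052, "ty": -0.009, "tz": 0, "rx": 0, "ry": 0, "rz": 0, "gripper": -1},
    {"tx": 0, "ty": 0, "tz": 0, "rx": 0, "ry": 0, "rz": 0.154, "gripper": -1},
  ],
)

```text
time_s: 13.78
ee_pos: [576.4, -234.1, 256.2]
ee_rot: [-179.8, -0.1, 100.0]
force: [0.7, 0.5, -0.0]
gripper_width: 91.6
gripper_force: 0.0
```

Emit:
send_rows(
  motion=[
    {"tx": 0, "ty": 0, "tz": 0.04, "rx": 0, "ry": 0, "rz": 0, "gripper": -1},
    {"tx": 0, "ty": 0, "tz": 0.06, "rx": 0, "ry": 0, "rz": 0, "gripper": -1},
    {"tx": 0, "ty": 0, "tz": 0.06, "rx": 0, "ry": 0, "rz": 0, "gripper": -1},
    {"tx": 0, "ty": 0, "tz": 0.02, "rx": 0, "ry": 0, "rz": 0, "gripper": -1},
    {"tx": 0, "ty": 0, "tz": 0, "rx": 0, "ry": 0, "rz": 0, "gripper": -1},
    {"tx": 0, "ty": 0, "tz": 0, "rx": 0, "ry": 0, "rz": 0, "gripper": -1},
  ],
)

```text
time_s: 14.52
ee_pos: [578.6, -231.5, 169.6]
ee_rot: [179.9, 0.1, 100.3]
force: [0.1, -0.9, -0.4]
gripper_width: 91.1
gripper_force: 0.0
```

```bash
python3 -c "
from h import *
go(577.5,-231.5,72,100.3)"
```

```text
pos [ 578.6 -231.5  169.6] rot [1.7991e+02 7.0000e-02 1.0028e+02] t 14.525 F [ 0.1 -0.9 -0.4] w 91.1 0.0
total shift units [ 0.0006 -0.0024  0.1952] turn units [ 0.0031  0.0024 -0.0006]
```

Emit:
send_rows(
  motion=[
    {"tx": 0, "ty": -0.002, "tz": 0.03, "rx": 0, "ry": 0, "rz": 0, "gripper": -1},
    {"tx": 0, "ty": 0, "tz": 0.05, "rx": 0, "ry": 0, "rz": 0, "gripper": -1},
    {"tx": 0, "ty": 0, "tz": 0.05, "rx": 0, "ry": 0, "rz": 0, "gripper": -1},
    {"tx": 0, "ty": 0, "tz": 0.04, "rx": 0, "ry": 0, "rz": 0, "gripper": -1},
    {"tx": 0, "ty": 0, "tz": 0.025, "rx": 0, "ry": 0, "rz": 0, "gripper": -1},
    {"tx": 0, "ty": 0, "tz": 0, "rx": 0, "ry": 0, "rz": 0, "gripper": -0.4},
    {"tx": 0, "ty": 0, "tz": 0, "rx": 0, "ry": 0, "rz": 0, "gripper": 0.2},
    {"tx": 0, "ty": 0, "tz": 0, "rx": 0, "ry": 0, "rz": 0, "gripper": 0.5},
    {"tx": 0, "ty": 0, "tz": 0, "rx": 0, "ry": 0, "rz": 0, "gripper": 0.6},
    {"tx": 0, "ty": 0, "tz": 0, "rx": 0, "ry": 0, "rz": 0, "gripper": 0.65},
    {"tx": 0, "ty": 0, "tz": 0, "rx": 0, "ry": 0, "rz": 0, "gripper": 0.8},
    {"tx": 0, "ty": 0, "tz": 0, "rx": 0, "ry": 0, "rz": 0, "gripper": 1},
  ],
  grip_force=10,
)

```text
time_s: 16.02
ee_pos: [577.1, -231.2, 71.0]
ee_rot: [180.0, 0.0, 100.3]
force: [0.6, -0.3, 1.2]
gripper_width: 23.9
gripper_force: 0.0
```

Emit:
send_rows(
  motion=[
    {"tx": 0, "ty": 0, "tz": 0, "rx": 0, "ry": 0, "rz": 0, "gripper": 1},
    {"tx": 0, "ty": 0, "tz": 0, "rx": 0, "ry": 0, "rz": 0, "gripper": 1},
    {"tx": 0, "ty": 0, "tz": 0, "rx": 0, "ry": 0, "rz": 0, "gripper": 1},
    {"tx": 0, "ty": 0, "tz": 0, "rx": 0, "ry": 0, "rz": 0, "gripper": 1},
  ],
  grip_force=55,
)

```text
time_s: 16.52
ee_pos: [578.3, -231.0, 71.5]
ee_rot: [179.8, 0.0, 100.3]
force: [3.9, 2.6, 0.6]
gripper_width: 13.9
gripper_force: 55.0
```

Gripped at 13.9 mm. I'll lift 150 mm smoothly.

Emit:
send_rows(
  motion=[
    {"tx": 0, "ty": 0, "tz": 0, "rx": 0, "ry": 0, "rz": 0, "gripper": 1},
    {"tx": 0, "ty": 0, "tz": -0.005, "rx": 0, "ry": 0, "rz": 0, "gripper": 1},
    {"tx": 0, "ty": 0, "tz": -0.01, "rx": 0, "ry": 0, "rz": 0, "gripper": 1},
    {"tx": 0, "ty": 0, "tz": -0.015, "rx": 0, "ry": 0, "rz": 0, "gripper": 1},
    {"tx": 0, "ty": 0, "tz": -0.02, "rx": 0, "ry": 0, "rz": 0, "gripper": 1},
    {"tx": 0, "ty": 0, "tz": -0.02, "rx": 0, "ry": 0, "rz": 0, "gripper": 1},
    {"tx": 0, "ty": 0, "tz": -0.02, "rx": 0, "ry": 0, "rz": 0, "gripper": 1},
  ],
)

```text
time_s: 17.4
ee_pos: [577.1, -231.2, 116.9]
ee_rot: [180.0, 0.0, 100.3]
force: [-0.4, 0.4, -6.5]
gripper_width: 13.5
gripper_force: 55.0
```

```bash
python3 - <<'E'
from h import *
go(577.5,-231.5,221,100.3); print(env.state()['torque'])
cv2.imwrite('pics/c6.png',cv2.resize(grab('scene')['frame'][210:370,180:380,::-1],(600,480),interpolation=2))
E
```

```text
pos [ 577.1 -231.2  116.9] rot [1.7998e+02 2.0000e-02 1.0029e+02] t 17.4 F [-0.4  0.4 -6.5] w 13.5 54.99696135520935
total shift units [-0.0008  0.0007 -0.2082] turn units [ 0.0007  0.0007 -0.0004]
[-0.03284687 -0.08037979  0.0261005 ]
```

View pics/c6.png

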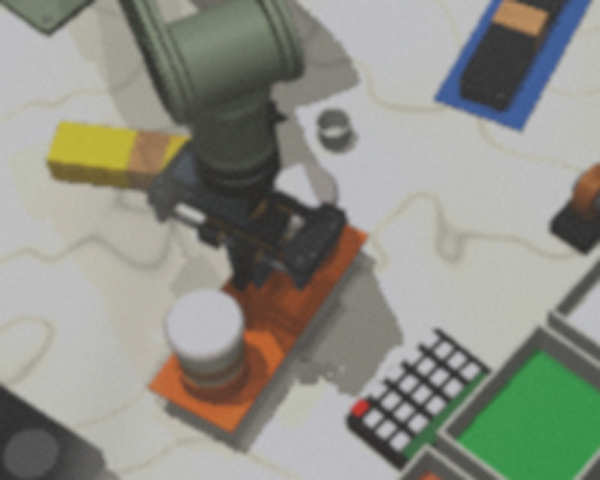

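The carrier hangs clear of the counter and level, with its shadow detached. I'll go up another 100 mm.

Emit:
send_rows(
  motion=[
    {"tx": 0, "ty": 0, "tz": -0.01, "rx": 0, "ry": 0, "rz": 0, "gripper": 1},
    {"tx": 0, "ty": 0, "tz": -0.02, "rx": 0, "ry": 0, "rz": 0, "gripper": 1},
    {"tx": 0, "ty": 0, "tz": -0.03, "rx": 0, "ry": 0, "rz": 0, "gripper": 1},
    {"tx": 0, "ty": 0, "tz": -0.03, "rx": 0, "ry": 0, "rz": 0, "gripper": 1},
    {"tx": 0, "ty": 0, "tz": -0.03, "rx": 0, "ry": 0, "rz": 0, "gripper": 1},
    {"tx": 0, "ty": 0, "tz": -0.03, "rx": 0, "ry": 0, "rz": 0, "gripper": 1},
    {"tx": 0, "ty": 0, "tz": -0.02, "rx": 0, "ry": 0, "rz": 0, "gripper": 1},
    {"tx": 0, "ty": 0, "tz": -0.01, "rx": 0, "ry": 0, "rz": 0, "gripper": 1},
    {"tx": 0, "ty": 0, "tz": 0, "rx": 0, "ry": 0, "rz": 0, "gripper": 1},
    {"tx": 0, "ty": 0, "tz": 0, "rx": 0, "ry": 0, "rz": 0, "gripper": 1},
    {"tx": 0, "ty": 0, "tz": 0, "rx": 0, "ry": 0, "rz": 0, "gripper": 1},
  ],
)

```text
time_s: 18.82
ee_pos: [576.8, -231.0, 205.3]
ee_rot: [-179.9, -0.0, 100.3]
force: [0.1, 0.2, -5.8]
gripper_width: 13.7
gripper_force: 55.0
```

Emit:
send_rows(
  motion=[
    {"tx": 0, "ty": 0, "tz": 0, "rx": 0, "ry": 0, "rz": 0, "gripper": 1},
    {"tx": 0, "ty": 0, "tz": 0, "rx": 0, "ry": 0, "rz": 0, "gripper": 1},
    {"tx": 0, "ty": 0, "tz": 0, "rx": 0, "ry": 0, "rz": 0, "gripper": 1},
    {"tx": 0, "ty": 0, "tz": 0, "rx": 0, "ry": 0, "rz": 0, "gripper": 1},
    {"tx": 0, "ty": 0, "tz": 0, "rx": 0, "ry": 0, "rz": 0, "gripper": 1},
    {"tx": 0, "ty": 0, "tz": 0, "rx": 0, "ry": 0, "rz": 0, "gripper": 1},
  ],
)

```text
time_s: 19.58
ee_pos: [577.1, -231.2, 206.0]
ee_rot: [-180.0, 0.0, 100.3]
force: [0.2, 0.4, -6.7]
gripper_width: 13.5
gripper_force: 55.0
```

```bash
python3 - <<'E'
from h import *
go(577.5,-231.5,221,100.3)
cv2.imwrite('pics/c7.png',cv2.resize(grab('scene')['frame'][160:360,180:430,::-1],(750,600),interpolation=2))
E
```

```text
pos [ 577.1 -231.2  206. ] rot [-1.8000e+02  1.0000e-02  1.0029e+02] t 19.575 F [ 0.2  0.4 -6.7] w 13.5 54.99701678752899
total shift units [-0.0008  0.0007 -0.0301] turn units [-0.      0.0003 -0.0003]
```

View pics/c7.png

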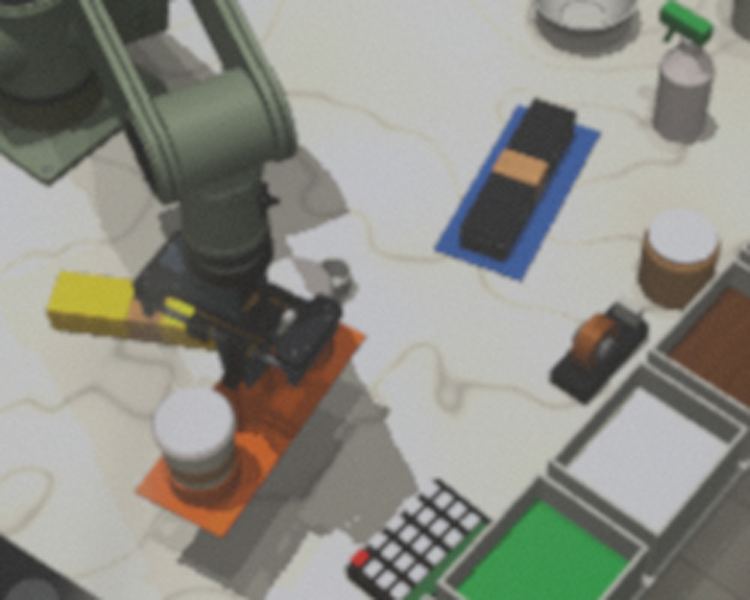

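The carrier hangs about 13.5 cm up with the cup seated, and the box is centred on the mat. I'll trim the height to 15 cm and check the tilt by number.

Emit:
send_rows(
  motion=[
    {"tx": 0, "ty": 0, "tz": -0.01, "rx": 0, "ry": 0, "rz": 0, "gripper": 1},
    {"tx": 0, "ty": 0, "tz": -0.015, "rx": 0, "ry": 0, "rz": 0, "gripper": 1},
    {"tx": 0, "ty": 0, "tz": -0.005, "rx": 0, "ry": 0, "rz": 0, "gripper": 1},
    {"tx": 0, "ty": 0, "tz": 0, "rx": 0, "ry": 0, "rz": 0, "gripper": 1},
    {"tx": 0, "ty": 0, "tz": 0, "rx": 0, "ry": 0, "rz": 0, "gripper": 1},
    {"tx": 0, "ty": 0, "tz": 0, "rx": 0, "ry": 0, "rz": 0, "gripper": 1},
    {"tx": 0, "ty": 0, "tz": 0, "rx": 0, "ry": 0, "rz": 0, "gripper": 1},
    {"tx": 0, "ty": 0, "tz": 0, "rx": 0, "ry": 0, "rz": 0, "gripper": 1},
    {"tx": 0, "ty": 0, "tz": 0, "rx": 0, "ry": 0, "rz": 0, "gripper": 1},
    {"tx": 0, "ty": 0, "tz": 0, "rx": 0, "ry": 0, "rz": 0, "gripper": 1},
    {"tx": 0, "ty": 0, "tz": 0, "rx": 0, "ry": 0, "rz": 0, "gripper": 1},
    {"tx": 0, "ty": 0, "tz": 0, "rx": 0, "ry": 0, "rz": 0, "gripper": 1},
  ],
)

```text
time_s: 21.12
ee_pos: [577.1, -231.1, 221.0]
ee_rot: [180.0, 0.0, 100.3]
force: [-0.5, -0.4, -7.1]
gripper_width: 13.7
gripper_force: 55.0
```

```bash
python3 - <<'E'
from h import *
d=pickle.load(open('scene.pkl','rb')); a=np.radians(10.3); R=np.array([[np.cos(a),-np.sin(a)],[np.sin(a),np.cos(a)]])
P=(R@np.array([[-50,-131],[50,-131],[50,131]]).T).T+[577.3,-231.2]
for dz in(-10,0,10): print(dz,proj(d,np.c_[P,[140.5+dz]*3]).round(1).tolist())
print('seen',(np.array([[137,490],[220,537],[364,338]])/3+[180,160]).round(1).tolist())
E
```

```text
-10 [[224.7, 323.9], [254.1, 339.4], [302.2, 272.0]]
0 [[224.2, 322.2], [253.8, 337.6], [302.0, 270.1]]
10 [[223.7, 320.4], [253.4, 335.9], [301.9, 268.2]]
seen [[225.7, 323.3], [253.3, 339.0], [301.3, 272.7]]
```

```bash
python3 -c "
from workcell import env
print(env.job_done())"
```

```text
the job is handed in; nothing more can be done
None
```

The meal box lies flat and released in the middle of the mat, the carrier is held level and still about 15 cm above the counter by its handle, and the job is handed in (no verdict returned); in the last view cup b was seated, cup a was hidden behind the gripper, and no bystander looked moved.

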